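# Show the next cook what to season with

### The arm

A 6-joint arm with a two-finger parallel gripper is mounted at the origin on a cart in front of the work surface, level with it; the furniture and walls round the work are solid. World frame = base frame: x ahead of the robot, y to its left, z up, the work surface at z = 0. Lengths are in mm, angles in rad, forces in N, time in s.
With the tool pointing down it reaches from about 250 to 800 mm from the base axis. Payload 3.9 kg.
Tool frame: the origin (TCP) lies at the centre of the arm's flange, where the gripper is bolted on; the fingertips stand 173 mm ahead of it and the grasp point (between the pads) lies 155 mm ahead of it; z points along the fingers, y is the line along which they close (so a half turn about z gives the same grasp; the last joint's range is limited). The gripper opens to 85 mm and grips with 20 to 120 N. Pads are 22 mm wide; open, the fingers measure 114 mm over their backs; the gripper's body (76 mm by 85 mm) begins 54 mm behind the grasp point. The pads swing forward as they close: fully open they stand 13 mm farther back than shut.
Start: joints at [1.154, 0.26, -0.138, 1.173, 0, 1.571], TCP at [212.534, 480.047, 404.704] pointing down, gripper open.
Joint ranges: [-2.78, 2.78], [-0.83, 1.72], [-1.28, 1.37], [-1.9, 2.12], [-1.57, 1.48], [-3.14, 3.14]. Speed limits (rad/s): [2.57, 2.57, 3.14, 3.14, 3.14, 3.14].

### API

Orientations are given as a 3x3 rotation matrix whose columns are the frame's x, y, z axes.
In Python, from workcell import manip gives the robot as it stands.
- The arm moves only by the shell command python3 -m creep 'ROWS' [FORCE]. ROWS is JSON, a list of rows, each a list of 7 numbers: the shift along the tool's x, y, z in m, then the turn, a rotation vector about the tool's x, y, z in rad, then the opening, from 0 (shut) to 1 (fully open). In form: [[tx, ty, tz, ax, ay, az, gripper], ...]. A call has 1 to 12 rows; each row is the pose to reach, as a shift and turn from the pose commanded when the call began, along the tool's axes at that moment; what a row does not reach only later rows make up. A row lasts 1/8 s, in which the tool goes at most 62.5 mm and 10.7 degrees, less where a joint would pass 70% of its speed; a pose out of reach is approached as far as the arm can. A call with a gripper value outside its range is refused whole. The fingers move at their own pace and stop on an object; FORCE is the grip in N (left out, the last holds). Time passes only in rows, so rows that repeat a pose let the fingers close. It gives the time, the measured TCP pose, the force, the opening and the grip force at its end, in the units of the state.
- manip.get_obs(): the state, without advancing time (a new reading comes with each control period).
- manip.camera(name): name is "scene" or "side" or "wrist"; returns the picture (400x640x3 uint8, red, green, blue); there is no depth.
- manip.camera_params(name): a dict with "mtx" (3x3 intrinsics, pixels), "xyz" and "attitude" of the camera in the world; the wrist camera has in their place "tool_from_camera" (4x4, takes a point from camera to tool coordinates, whose origin is the TCP and whose axes are the flange's). Camera axes: x right, y down, z forward; pixel columns grow to the right and rows downward; lengths in mm; the calibration is good to about 2 mm. A picture is of the moment at which its call begins: read the wrist's pose just before it. camera_params takes no time and is no camera call.
- manip.job_done(): hands the job in; it is judged then, once.
The state is a dict: "time": time; "qpos": joint angles; "joint_vel": joint speeds; "effort": joint torques, N m; "ee_pos": TCP position; "tool_rot": TCP orientation; "force": force on the tool from outside, world axes, zero at the start; "ft_torque": the same for the moment, N m; "grip_width": finger opening in mm; "grasp_force": force on a finger pad.
Only numpy, scipy, OpenCV 4.12 (cv2) and the standard library are available. Lean on these libraries where they do the work, as an engineer would, in place of code of your own. Each camera call takes 0.05 s, during which the arm holds its last target. There are 200 camera calls.

### The job

Show the next cook what goes into which dish by pointing down with the fingertips, in this order: the salt shaker, the spice jar with the yellow cap, then the white ramekin they go into; at each, bring the fingertips to about three centimetres above the middle of its top and stay there for two full seconds. Touch and move nothing (mind the wall cabinets above), rise well clear between one and the next, and do not point at the red-capped jars or the navy ramekin. Finish with the hand raised well clear of them all.

Things in the scene. Friction and masses are not known exactly. Their poses are not given: they have to be found in the camera images.
- salt: salt shaker: clear glass body with white salt, light grey domed top; 44 mm diameter, 90 mm high, may lean by 2 degrees; stands loose and upright on the worktop; origin at the centre of its underside, z up
- salt_top (a point): point on the upright axis of salt, 90 mm above the worktop, at the middle of the top
- yellow_jar: the only spice jar with a yellow cap; glass, 44 mm diameter, 100 mm high; stands loose and upright on the worktop; origin at the centre of its underside, z up
- yellow_jar_top (a point): point on the upright axis of yellow_jar, 100 mm above the worktop, at the middle of the top
- red_jar_a: spice jar with a red cap, a bystander; 45 mm diameter, 106 mm high; stands loose and upright on the worktop; origin at the centre of its underside, z up
- red_jar_a_top (a point): point on the upright axis of red_jar_a, 106 mm above the worktop, at the middle of the top
- red_jar_b: another spice jar with a red cap, a bystander; 45 mm diameter, 106 mm high; stands loose and upright on the worktop; origin at the centre of its underside, z up
- red_jar_b_top (a point): point on the upright axis of red_jar_b, 106 mm above the worktop, at the middle of the top
- white_ramekin: small white ribbed ramekin without a handle (the grey measuring cups nearby have handles), open above; 90 mm diameter, 42 mm high, inner floor about 8 mm up; stands loose and upright on the worktop; origin at the centre of its underside, z up
- white_ramekin_top (a point): point on the upright axis of white_ramekin, 42 mm above the worktop, at the centre of its open mouth, level with the rim
- navy_ramekin: dark navy ramekin, a bystander, open above; 104 mm diameter, 48 mm high; stands loose and upright on the worktop; origin at the centre of its underside, z up
- navy_ramekin_top (a point): point on the upright axis of navy_ramekin, 48 mm above the worktop, at the centre of its open mouth, level with the rim
- worktop (a point): fixed point on the worktop surface (height 0), among the things. Wall cabinets hang overhead, their undersides 0.62 m above the worktop: one row over the back, covering all that lies farther ahead than 0.60 m in x, and one on the right, covering all with y below -0.36 m

How it is judged:
By the outcome, as a careful person would: the job done as asked, in the order asked, and still so for the second after the job is handed in, with the robot touching nothing.
It also fails if it takes over 51 s, if anything falls off the work surface, if the arm or the gripper's body presses on something with over 40 N, if the wrist force passes 120 N, or if a joint passes its speed limit or range.

## Working session

There is one attempt and no reset: what is moved stays moved. The work goes in short steps, Python scripts to look and compute and a shell command to move; the robot and the scene stay as the last step left them, time stands still between calls to the robot, and variables do not carry over. Pictures are saved under pics/ and viewed, at most 10 in all, crops included, and the job is handed in when it is done.

```bash
mkdir -p pics; ls; python3 - <<'E'
from workcell import manip
import cv2,numpy as np
np.set_printoptions(precision=4,suppress=True)
o=manip.get_obs();print(o)
for n in("scene","side","wrist"):
    cv2.imwrite(f"pics/{n}0.png",manip.camera(n)[...,::-1]);print(n,manip.camera_params(n))
E
```

```text
pics
{'time': 0.0, 'qpos': array([ 1.154 ,  0.2607, -0.1394,  1.1727,  0.    ,  1.5708]), 'joint_vel': array([ 0.0008,  0.0006,  0.0016,  0.0013, -0.0013,  0.0014]), 'effort': array([ -0.0013, -40.5678,  25.3923,   0.0187,  -0.0001,  -0.    ]), 'ee_pos': array([212.3994, 479.7531, 403.8631]), 'tool_rot': array([[-0.9144,  0.4048, -0.0008],
       [ 0.4048,  0.9144, -0.0018],
       [ 0.    , -0.0019, -1.    ]]), 'force': array([-0.0829, -1.4042, -0.2178]), 'ft_torque': array([-0.0407,  0.0138, -0.038 ]), 'grasp_force': 0.0, 'grip_width': 85.29870375826026}
scene {'mtx': array([[459.826 ,   0.    , 322.086 ],
       [  0.    , 459.826 , 200.2761],
       [  0.    ,   0.    ,   1.    ]]), 'xyz': array([812.5816, 634.9921, 557.3641]), 'attitude': array([[-0.9016,  0.1952, -0.386 ],
       [ 0.4326,  0.4171, -0.7993],
       [ 0.005 , -0.8876, -0.4605]])}
side {'mtx': array([[454.0587,   0.    , 322.9318],
       [  0.    , 454.0587, 195.0409],
       [  0.    ,   0.    ,   1.    ]]), 'xyz': array([395.6418, 701.572 , 606.0401]), 'attitude': array([[-0.9974, -0.0325,  0.0646],
       [-0.072 ,  0.5268, -0.847 ],
       [-0.0065, -0.8494, -0.5277]])}
wrist {'mtx': array([[354.8882,   0.    , 317.1917],
       [  0.    , 354.8882, 200.975 ],
       [  0.    ,   0.    ,   1.    ]]), 'tool_from_camera': array([[-0.0008, -0.9595, -0.2818, 71.8566],
       [ 1.    , -0.0009,  0.0002,  1.0975],
       [-0.0004, -0.2818,  0.9595, 32.689 ],
       [ 0.    ,  0.    ,  0.    ,  1.    ]])}
```

View pics/scene0.png

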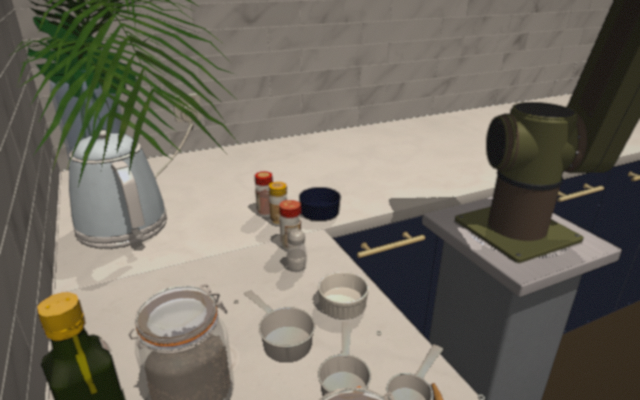

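View pics/side0.png

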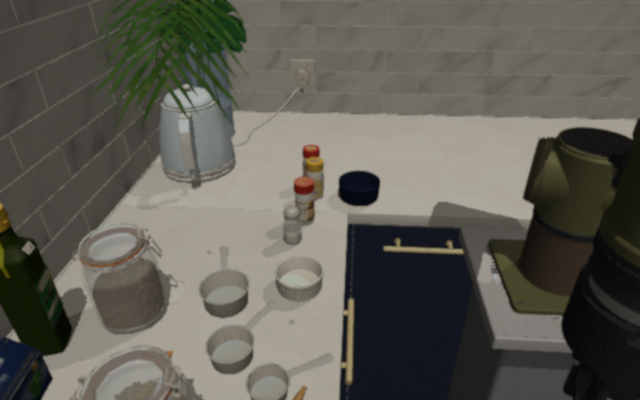

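The scene view shows the salt top at about (297,232), the yellow cap top at (278,186), the red caps at (264,176) and (290,206), the white ramekin mouth at (344,286) and the navy one at (320,197). In the side view they are at (292,209), (315,162), (311,150)/(304,183), (299,272) and (359,182).

```bash
cat > h.py <<'E'
from workcell import manip
import cv2,numpy as np
np.set_printoptions(precision=1,suppress=True)
def ray(name,uv,pose=None):
    p=manip.camera_params(name)
    if pose is None: R,c=p["attitude"],p["xyz"]
    else:
        T=np.array(p["tool_from_camera"]);R=pose[1]@T[:3,:3];c=pose[1]@T[:3,3]+pose[0]
    d=R@np.linalg.inv(p["mtx"])@[uv[0],uv[1],1];return np.array(c),d/np.linalg.norm(d)
def plane(r,z): return r[0]+r[1]*(z-r[0][2])/r[1][2]
def tri(rs):
    A=sum(np.eye(3)-np.outer(d,d) for c,d in rs);b=sum((np.eye(3)-np.outer(d,d))@c for c,d in rs)
    return np.linalg.solve(A,b)
E
python3 - <<'E'
from h import *
P=dict(salt=((297,232),(292,209),88),yellow=((278,186),(315,162),100),reda=((264,176),(311,150),106),redb=((290,206),(304,183),106),white=((344,286),(299,272),42),navy=((320,197),(359,182),48))
for k,(a,b,z) in P.items():
    r=[ray("scene",a),ray("side",b)];print(k,plane(r[0],z),plane(r[1],z),tri(r))
a=cv2.imread("pics/scene0.png")[155:325,230:390];b=cv2.imread("pics/side0.png")[135:305,255:415]
cv2.imwrite("pics/c.png",cv2.resize(np.hstack([a,b]),None,fx=2.5,fy=2.5,interpolation=cv2.INTER_CUBIC))
E
```

```text
salt [521.8 -79.   88. ] [518.8 -71.5  88. ] [520.2 -81.6  83.8]
yellow [ 490.  -265.8  100. ] [ 487.3 -258.8  100. ] [ 488.4 -269.6   96.2]
reda [ 504.8 -319.3  106. ] [ 501.7 -310.6  106. ] [ 503.1 -323.7  101.8]
redb [ 505.9 -153.4  106. ] [ 501.7 -148.   106. ] [ 503.1 -159.7  100.7]
white [489.2  57.7  42. ] [489.5  68.2  42. ] [490.1  61.6  40.7]
navy [ 382.7 -266.9   48. ] [ 380.5 -259.6   48. ] [ 380.4 -270.7   43.7]
```

View pics/c.png

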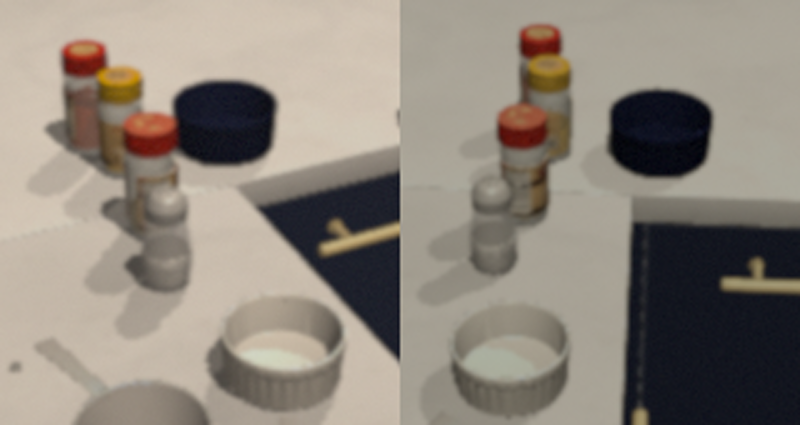

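```bash
python3 -m creep '[[-0.02,-0.015,0,0,0,0,0],[-0.06,-0.046,0,0,0,0,0],[-0.107,-0.081,0,0,0,0,0],[-0.153,-0.116,0,0,0,0,0],[-0.2,-0.152,0,0,0,0,0],[-0.247,-0.187,0,0,0,0,0],[-0.293,-0.222,0,0,0,0,0],[-0.34,-0.258,0,0,0,0,0],[-0.387,-0.293,0,0,0,0,0],[-0.433,-0.329,0,0,0,0,0],[-0.48,-0.364,0,0,0,0,0],[-0.5,-0.379,0,0,0,0,0]]'
python3 -m creep '[[-0.007,-0.006,0,0,0,0,0],[-0.007,-0.006,0,0,0,0,0],[-0.007,-0.006,0,0,0,0,0],[-0.007,-0.006,0,0,0,0,0]]'
python3 - <<'E'
from h import *
o=manip.get_obs();np.savez("w.npz",p=o["ee_pos"],R=o["tool_rot"])
im=manip.camera("wrist")[...,::-1];cv2.imwrite("pics/w1.png",im)
np.set_printoptions(precision=4,suppress=True)
print(o["ee_pos"],o["tool_rot"],o["time"],o["grip_width"])
p=manip.camera_params("wrist");T=np.array(p["tool_from_camera"])
for X in [(520,-77,90),(489,-263,100),(489,62,42)]:
    q=np.linalg.inv(T)@np.r_[o["tool_rot"].T@(X-o["ee_pos"]),1];u=p["mtx"]@q[:3];print(u[:2]/u[2])
E
```

```text
time: 1.65
ee_pos: [517.4, -71.7, 404.2]
tool_rot: [[-0.913, 0.408, 0.0], [0.408, 0.913, -0.0], [-0.0, -0.0, -1.0]]
force: [-0.2, 0.7, 0.4]
grip_width: -0.2
grasp_force: 0.0
time: 2.15
ee_pos: [519.8, -76.2, 404.9]
tool_rot: [[-0.915, 0.403, 0.0], [0.403, 0.915, 0.0], [0.0, 0.0, -1.0]]
force: [-0.8, 1.0, 0.2]
grip_width: -0.0
grasp_force: 0.0
[519.8329 -76.213  404.9002] [[-0.915   0.4034  0.    ]
 [ 0.4034  0.915   0.0002]
 [ 0.0001  0.0002 -1.    ]] 2.15 -0.030791756166512006
[314.9245 188.6647]
[ 94.9521 246.3424]
[444.8123  82.3859]
```

View pics/w1.png

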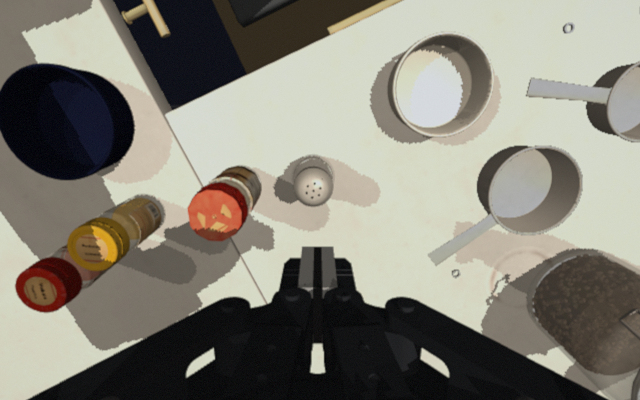

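The wrist view shows the salt's perforated dome at about (314,187), the yellow cap top at (98,246) and the white ramekin's rim centre at (444,85). All three are within a few pixels of the predictions.

```bash
python3 - <<'E'
from h import *
w=np.load("w.npz");ps=(w["p"],w["R"])
D=dict(salt=((314,187),(296.5,231),(292,208),90,173),yellow=((98,246),(277.6,185.8),(315,162.2),100,173),white=((444,85),(343.3,288),(299,273),42,173))
prev=np.array([520.3,-76.8,404.9]);
for k,(u,a,b,z,t) in D.items():
    r=[ray("wrist",u,ps),ray("scene",a),ray("side",b)]
    X=plane(r[0],z);print(k,X,tri(r),"tool shift",w["R"].T@(np.r_[X[:2],z+30+t]-w["p"]))
E
```

```text
salt [518.4 -77.1  90. ] [520.3 -78.5  87.7] tool shift [  0.9  -1.4 111.9]
yellow [ 489.8 -260.5  100. ] [ 489.7 -263.3   98.8] tool shift [ -46.8 -180.8  101.9]
white [490.8  60.7  42. ] [491.   61.7  37.6] tool shift [ 81.8 113.5 159.9]
```

```bash
python3 -m creep '[[0,-0.0015,0.01,0,0,0,0],[0,-0.0015,0.03,0,0,0,0],[0,-0.0015,0.055,0,0,0,0],[0,-0.0015,0.08,0,0,0,0],[0,-0.0015,0.1,0,0,0,0],[0,-0.0015,0.109,0,0,0,0],[0,-0.0015,0.112,0,0,0,0],[0,-0.0015,0.112,0,0,0,0],[0,-0.0015,0.112,0,0,0,0],[0,-0.0015,0.112,0,0,0,0],[0,-0.0015,0.112,0,0,0,0],[0,-0.0015,0.112,0,0,0,0]]'
python3 - <<'E'
from h import *
cv2.imwrite("pics/s1.png",cv2.resize(manip.camera("side")[130:290,230:390,::-1],None,fx=3,fy=3))
E
```

```text
time: 3.7
ee_pos: [519.7, -78.6, 292.8]
tool_rot: [[-0.914, 0.405, 0.0], [0.405, 0.914, -0.0], [-0.0, 0.0, -1.0]]
force: [0.3, 0.5, 0.1]
grip_width: 0.1
grasp_force: 0.0
```

View pics/s1.png

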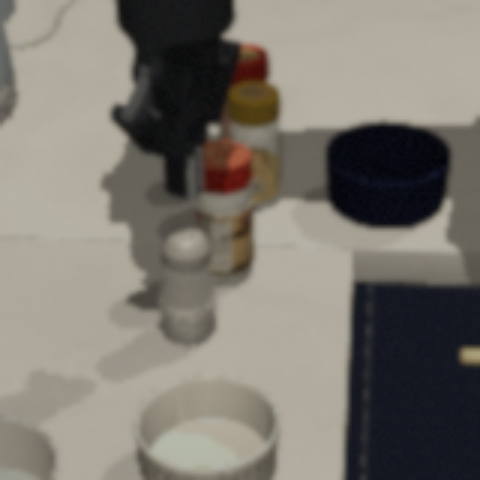

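The side view shows the closed tips at about (182,195) in the crop, above the salt dome at (187,232). That is roughly 3 cm and aligned, so I hold here, then rise and move on.

```bash
python3 -m creep '[[0,0,0,0,0,0,0],[0,0,0,0,0,0,0],[0,0,0,0,0,0,0],[0,0,0,0,0,0,0],[0,0,0,0,0,0,0],[0,0,0,0,0,0,0],[0,0,0,0,0,0,0],[0,0,0,0,0,0,0],[0,0,0,0,0,0,0],[0,0,0,0,0,0,0],[0,0,0,0,0,0,0],[0,0,0,0,0,0,0]]' >/dev/null
python3 -m creep '[[0,0,0,0,0,0,0],[0,0,0,0,0,0,0],[0,0,0,0,0,0,0],[0,0,0,0,0,0,0],[0,0,0,0,0,0,0],[0,0,0,0,0,0,0],[0,0,0,0,0,0,0],[0,0,0,0,0,0,0],[0,0,0,0,0,0,0],[0,0,0,0,0,0,0]]'
python3 -m creep '[[0,0,-0.01,0,0,0,0],[0,0,-0.04,0,0,0,0],[0,0,-0.08,0,0,0,0],[0,0,-0.115,0,0,0,0],[0,0,-0.13,0,0,0,0],[-0.01,-0.039,-0.132,0,0,0,0],[-0.02,-0.08,-0.132,0,0,0,0],[-0.032,-0.12,-0.132,0,0,0,0],[-0.042,-0.16,-0.132,0,0,0,0],[-0.047,-0.18,-0.132,0,0,0,0],[-0.047,-0.18,-0.132,0,0,0,0],[-0.047,-0.18,-0.132,0,0,0,0]]'
python3 - <<'E'
from h import *
for _ in range(1):
    o=manip.get_obs();print(o["ee_pos"],o["tool_rot"].T@(np.array([489.7,-261.5,303])-o["ee_pos"]))
im=manip.camera("wrist")[...,::-1];cv2.imwrite("pics/w2.png",im)
hsv=cv2.cvtColor(im,cv2.COLOR_BGR2HSV);m=cv2.inRange(hsv,(20,150,150),(32,255,255))
n,_,s,c=cv2.connectedComponentsWithStats(m);i=1+np.argmax(s[1:,4]);print(s[i],c[i],plane(ray("wrist",c[i],(o["ee_pos"],o["tool_rot"])),98))
E
```

```text
time: 6.5
ee_pos: [519.7, -78.6, 292.7]
tool_rot: [[-0.914, 0.405, -0.0], [0.405, 0.914, -0.0], [-0.0, -0.0, -1.0]]
force: [0.5, 0.3, 0.1]
grip_width: -0.1
grasp_force: 0.0
time: 8.0
ee_pos: [489.8, -261.4, 424.4]
tool_rot: [[-0.915, 0.404, -0.001], [0.404, 0.915, 0.001], [0.001, 0.001, -1.0]]
force: [0.2, -0.1, 0.8]
grip_width: -0.1
grasp_force: 0.0
[ 489.8 -261.4  424.4] [ -0.   -0.2 121.4]
[ 284  164   48   47 1022] [307.7 186.4] [ 488.2 -268.    98. ]
```

View pics/w2.png

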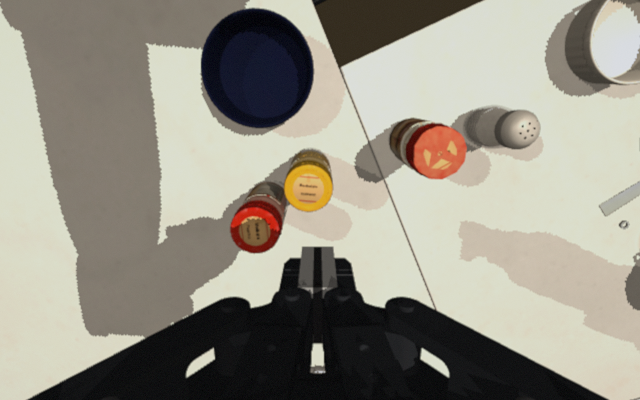

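The yellow cap is centred at about (308,187), directly below the hand. That puts it at about (488.5,-267), so I correct by about 5 mm in tool y and descend.

```bash
python3 -m creep '[[-0.001,-0.005,0.01,0,0,0,0],[-0.001,-0.005,0.03,0,0,0,0],[-0.001,-0.005,0.06,0,0,0,0],[-0.001,-0.005,0.09,0,0,0,0],[-0.001,-0.005,0.11,0,0,0,0],[-0.001,-0.005,0.119,0,0,0,0],[-0.001,-0.005,0.121,0,0,0,0],[-0.001,-0.005,0.121,0,0,0,0],[-0.001,-0.005,0.121,0,0,0,0],[-0.001,-0.005,0.121,0,0,0,0],[-0.001,-0.005,0.121,0,0,0,0],[-0.001,-0.005,0.121,0,0,0,0]]'
python3 - <<'E'
from h import *
a=manip.camera("side")[100:240,250:390,::-1];b=manip.camera("scene")[120:260,210:350,::-1]
cv2.imwrite("pics/s2.png",cv2.resize(np.hstack([a,b]),None,fx=2.8,fy=2.8))
E
```

```text
time: 9.55
ee_pos: [488.6, -267.2, 303.8]
tool_rot: [[-0.914, 0.405, 0.0], [0.405, 0.914, -0.0], [-0.0, -0.0, -1.0]]
force: [-0.5, 0.1, -0.9]
grip_width: 0.0
grasp_force: 0.0
```

View pics/s2.png

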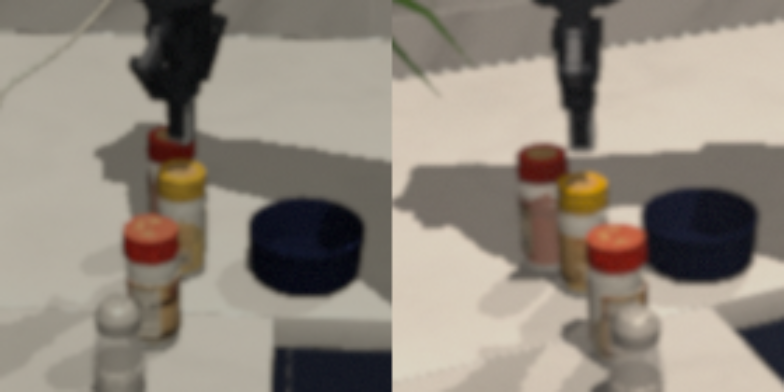

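The tips sit just above the centre of the yellow cap in both views. I hold, rise and cross to the white ramekin.

```bash
python3 -m creep '[[0,0,0,0,0,0,0],[0,0,0,0,0,0,0],[0,0,0,0,0,0,0],[0,0,0,0,0,0,0],[0,0,0,0,0,0,0],[0,0,0,0,0,0,0],[0,0,0,0,0,0,0],[0,0,0,0,0,0,0],[0,0,0,0,0,0,0],[0,0,0,0,0,0,0],[0,0,0,0,0,0,0],[0,0,0,0,0,0,0]]' >/dev/null
python3 -m creep '[[0,0,0,0,0,0,0],[0,0,0,0,0,0,0],[0,0,0,0,0,0,0],[0,0,0,0,0,0,0],[0,0,0,0,0,0,0],[0,0,0,0,0,0,0],[0,0,0,0,0,0,0],[0,0,0,0,0,0,0],[0,0,0,0,0,0,0],[0,0,0,0,0,0,0]]'
python3 -m creep '[[0,0,-0.01,0,0,0,0],[0,0,-0.04,0,0,0,0],[0,0,-0.08,0,0,0,0],[0,0,-0.105,0,0,0,0],[0,0,-0.11,0,0,0,0],[0.008,0.018,-0.11,0,0,0,0],[0.024,0.055,-0.11,0,0,0,0],[0.043,0.1,-0.11,0,0,0,0],[0.063,0.145,-0.11,0,0,0,0],[0.083,0.19,-0.11,0,0,0,0],[0.102,0.235,-0.11,0,0,0,0],[0.12,0.275,-0.11,0,0,0,0]]' >/dev/null
python3 -m creep '[[0.008,0.018,0,0,0,0,0],[0.011,0.026,0,0,0,0,0],[0.011,0.026,0,0,0,0,0],[0.011,0.026,0,0,0,0,0],[0.011,0.026,0,0,0,0,0]]'
python3 - <<'E'
from h import *
o=manip.get_obs();np.savez("w.npz",p=o["ee_pos"],R=o["tool_rot"])
cv2.imwrite("pics/w3.png",manip.camera("wrist")[...,::-1])
E
```

```text
time: 12.4
ee_pos: [488.6, -267.2, 303.7]
tool_rot: [[-0.914, 0.405, -0.0], [0.405, 0.914, 0.0], [0.0, 0.0, -1.0]]
force: [-0.7, 0.1, 0.6]
grip_width: 0.4
grasp_force: 0.0
time: 14.52
ee_pos: [490.7, 60.3, 413.6]
tool_rot: [[-0.914, 0.406, -0.0], [0.406, 0.914, -0.0], [0.0, -0.0, -1.0]]
force: [0.1, -0.4, 0.6]
grip_width: 0.2
grasp_force: 0.0
```

View pics/w3.png

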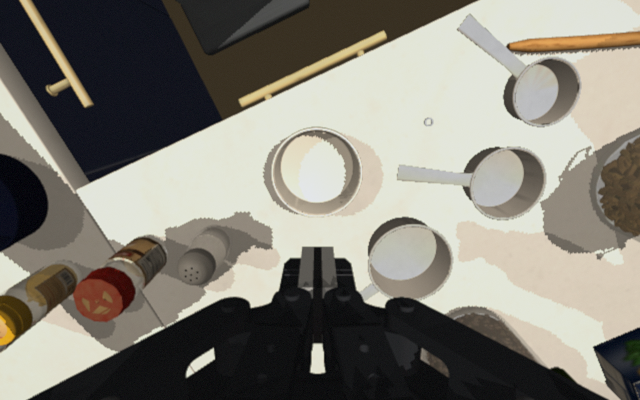

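The white ramekin's rim spans columns 272–362 and rows 127–216, with its centre at (317,171.5). The tool axis should show at about (317,174), so I am within 3 mm and descend 169 mm with a +2 mm x correction.

```bash
python3 -m creep '[[0.002,0,0.01,0,0,0,0],[0.002,0,0.035,0,0,0,0],[0.002,0,0.07,0,0,0,0],[0.002,0,0.105,0,0,0,0],[0.002,0,0.135,0,0,0,0],[0.002,0,0.155,0,0,0,0],[0.002,0,0.166,0,0,0,0],[0.002,0,0.169,0,0,0,0],[0.002,0,0.169,0,0,0,0],[0.002,0,0.169,0,0,0,0],[0.002,0,0.169,0,0,0,0],[0.002,0,0.169,0,0,0,0]]'
python3 -m creep '[[0,0,0,0,0,0,0],[0,0,0,0,0,0,0],[0,0,0,0,0,0,0],[0,0,0,0,0,0,0],[0,0,0,0,0,0,0],[0,0,0,0,0,0,0],[0,0,0,0,0,0,0],[0,0,0,0,0,0,0],[0,0,0,0,0,0,0],[0,0,0,0,0,0,0],[0,0,0,0,0,0,0],[0,0,0,0,0,0,0]]' >/dev/null
python3 -m creep '[[0,0,0,0,0,0,0],[0,0,0,0,0,0,0],[0,0,0,0,0,0,0],[0,0,0,0,0,0,0],[0,0,0,0,0,0,0],[0,0,0,0,0,0,0],[0,0,0,0,0,0,0],[0,0,0,0,0,0,0],[0,0,0,0,0,0,0],[0,0,0,0,0,0,0]]'
python3 - <<'E'
from h import *
a=manip.camera("side")[180:320,230:370,::-1];b=manip.camera("scene")[190:330,270:410,::-1]
cv2.imwrite("pics/s3.png",cv2.resize(np.hstack([a,b]),None,fx=2.8,fy=2.8))
E
```

```text
time: 16.08
ee_pos: [489.0, 61.9, 245.1]
tool_rot: [[-0.914, 0.405, 0.001], [0.405, 0.914, 0.0], [-0.001, 0.0, -1.0]]
force: [-0.7, -0.5, 0.0]
grip_width: -0.1
grasp_force: 0.0
time: 18.82
ee_pos: [488.9, 61.9, 244.7]
tool_rot: [[-0.914, 0.405, 0.0], [0.405, 0.914, 0.0], [-0.0, 0.0, -1.0]]
force: [-0.4, -0.8, 0.1]
grip_width: -0.1
grasp_force: 0.0
```

View pics/s3.png

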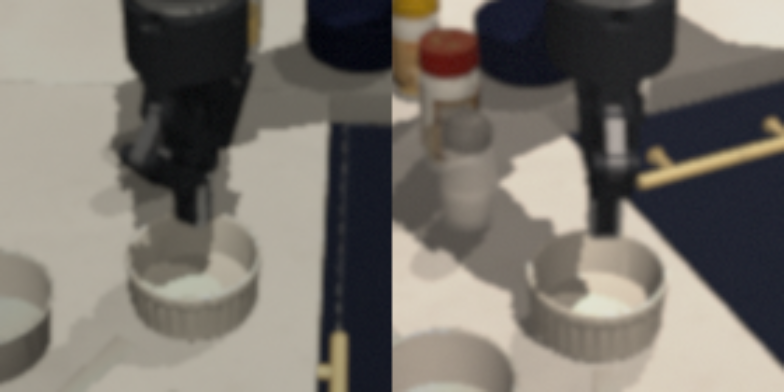

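The tips are centred about 3 cm above the ramekin's mouth in both views, and the hold is complete. I rise and hand in.

```bash
python3 -m creep '[[0,0,-0.01,0,0,0,0],[0,0,-0.035,0,0,0,0],[0,0,-0.07,0,0,0,0],[0,0,-0.105,0,0,0,0],[0,0,-0.14,0,0,0,0],[0,0,-0.165,0,0,0,0],[0,0,-0.178,0,0,0,0],[0,0,-0.18,0,0,0,0],[0,0,-0.18,0,0,0,0],[0,0,-0.18,0,0,0,0],[0,0,-0.18,0,0,0,0],[0,0,-0.18,0,0,0,0]]'
python3 -c "
from workcell import manip
print(manip.job_done())"
```

```text
time: 20.42
ee_pos: [488.8, 61.8, 424.3]
tool_rot: [[-0.914, 0.405, -0.001], [0.405, 0.914, -0.0], [0.001, -0.0, -1.0]]
force: [0.5, -0.5, 0.4]
grip_width: 0.2
grasp_force: 0.0
the job is handed in; nothing more can be done
None
```

I pointed at the salt shaker, the yellow-capped jar and the white ramekin in that order, each from about 3 cm above for over 2 s; nothing was touched, and I handed the job in at 20.4 s with the hand raised clear.

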